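# Index and lock the decorating wheel

### The arm

A 6-joint arm with a two-finger parallel gripper is mounted at the origin on the work surface. World frame = base frame: x ahead of the robot, y to its left, z up, the work surface at z = 0. Lengths are in mm, angles in rad, forces in N, time in s.
With the tool pointing down it reaches from about 300 to 850 mm from the base axis. Payload 5.4 kg.
Tool frame: the origin (TCP) lies at the very end of the fingers, on their centre line; the grasp point (between the pads) lies ctrl.grip_point_offset behind it (ctrl.grip_point_offset is the distance from the TCP to the grasp point, in mm); z points along the fingers, y is the direction in which the jaws open and shut (so a half turn about z gives the same grasp; the last joint's range is limited). The gripper opens to 85 mm and grips with 20 to 120 N. Pads are 22 mm wide; open, the fingers measure 114 mm over their backs; the gripper's body (76 mm by 85 mm) begins 54 mm behind the grasp point. The pads swing forward as they close: fully open they stand 13 mm farther back than shut.
Start: joints at [-1.423, 0.158, 1.597, -0, 1.386, -0.21], TCP at [201.349, -538.577, 231.299] pointing down, gripper open.
Joint ranges: [-2.91, 2.91], [-0.94, 2.29], [0.18, 2.7], [-1.29, 4.43], [0.17, 2.64], [-3, 3]. Speed limits (rad/s): [2.57, 2.57, 3.14, 3.14, 3.14, 3.14].

### API

Orientations are given as a rotation vector (axis times angle).
In Python, from rig import ctrl gives the robot as it stands.
- The arm moves only by the shell command python3 -m jog 'ROWS' [OPENING] [FORCE]. ROWS is JSON, a list of rows, each an object with "dp": the shift along the tool's x, y, z in m, a list of three; "twist": the turn about the tool's z in rad. A call has 1 to 20 rows; each row shifts and turns the commanded pose from where the row before left it, along the tool's axes as they then stand; what a row does not reach is not made up. A row lasts 1/10 s, in which the tool goes at most 50 mm and 8.59 degrees, less where a joint would pass 70% of its speed; a pose out of reach is approached as far as the arm can. A call is refused whole if a number of a shift passes 0.05 or a number of a turn 0.15, either way. A call with a gripper value outside its range is refused whole. OPENING is the finger opening in m, from 0 to 0.0854, set as the call begins (- or left out, the last holds). The fingers move at their own pace and stop on an object; FORCE is the grip in N (left out, the last holds). Time passes only in rows, so rows that do not move let the fingers close. It gives the time, the measured TCP pose, the force and the opening at its end, in the units of the state.
- ctrl.state(): the state, without advancing time (a new reading comes with each control period).
- ctrl.camera(name): name is "side" or "top" or "wrist"; returns the picture (400x640x3 uint8, blue, green, red); there is no depth.
- ctrl.calibration(name): a dict with "fx", "fy", "cx", "cy" (pixels), "k1" (the pictures are not rectified: a ray, as slopes to the right and down, at radius r is drawn at 1 + k1 r^2 times it, then the intrinsics apply), "world_from_camera" (4x4, takes a point from camera to world coordinates). Camera axes: x right, y up, looking along -z (the intrinsics and any distortion apply to the point x, -y, -z); pixel columns grow to the right and rows downward; lengths in mm; the calibration is good to about 2 mm. A picture is of the moment at which its call begins: read the wrist's pose just before it. calibration takes no time and is no camera call; for the wrist camera it gives the pose at the moment of the call.
- ctrl.sign_off(): hands the job in, once; it reports no verdict.
The state is a dict: "time_s": time; "joints": joint angles; "dq": joint speeds; "effort": joint torques, N m; "ee_pos": TCP position; "tool_rot": TCP orientation; "force": force on the tool from outside, world axes, zero at the start; "torque": the same for the moment, N m; "width": finger opening in mm.
Only numpy, scipy, OpenCV 4.12 (cv2) and the standard library are available. Lean on these libraries where they do the work, as an engineer would, in place of code of your own. Each camera call takes 0.05 s, during which the arm holds its last target.

### The job

Turn the pottery decorating wheel (its black pins are there to push on) until the notch with the red marks stands at the white pointer, then push the orange-knobbed bolt fully home into that notch so the wheel is locked. Leave the bowl standing in the middle of the wheel, and do not shift or knock over the other things around it.

Things in the scene. Friction and masses are not known exactly. Their poses are not given: they have to be found in the camera images.
- wheel_center (a point): Centre of the aluminium wheel on its vertical axis, at the height of the wheel's flat top, 46 mm above the table. The wheel is a disc of 112 mm radius, 14 mm thick, over a fixed wooden board (15 mm thick) of 250 x 360 mm. Seen with the bolt side as 'ahead', the board reaches 135 mm behind and 225 mm ahead of this point and 125 mm to each side. The point's own y axis points at the pointer and bolt. The wheel can be turned either way without end.
- index (a point): The set position: the point on the rim circle (112 mm from the axis, at wheel-top height) under the tip of the small white cone pointer. The pointer sits on the fixed dark steel guide of the bolt, which begins 118 mm from the axis and is 35 mm wide and 54 mm high above the table; the cone's top is 65 mm above the table and its tip reaches in to 108 mm from the axis.
- red_mark (a point): Middle of the mouth of the red-marked notch, on the rim (112 mm from the axis, wheel-top height). The notch is 18 mm wide, 32 mm deep. A red stripe (12 x 22 mm) lies just inside it, 57 to 79 mm from the axis, and a red band 8 mm wide along each side. Two like notches, marked yellow and blue, lie 120 degrees to either side; the bolt fits them too, but they are wrong.
- pin_a (a point): Half-way up an upright black pin on the wheel: 16 mm diameter, 32 mm tall above the wheel's top (from 46 to 78 mm above the table), 90 mm from the axis. It lies 60 degrees anticlockwise (seen from above) from the red stripe. The three pins lie midway between the stripes; push any of them sideways to turn the wheel.
- pin_b (a point): The same on the second pin, 180 degrees from the red stripe.
- pin_c (a point): The same on the third pin, 60 degrees clockwise from the red stripe.
- wheel (a joint): Angle of the wheel (rad), positive anticlockwise seen from above. The red notch stands exactly at the pointer at 0 (and at any whole turn, 2 pi). It turns stiffly (about 1.5 N at a pin) and stays where it is left.
- bolt (a joint): Travel of the locking bolt (m) towards the wheel's axis: 0 drawn back, 0.030 fully home at its stop. It slides with about 2 N of friction and stays where it is left. Its 10 mm wide round nose meets the rim and stops at about 0.008 unless a notch is in front of it.
- bolt_knob (a point): On the bolt's upright orange knob: 18 mm diameter cylinder from 34 to 78 mm above the table; this point is on its axis, 63 mm above the table, about 172 mm from the wheel's axis when drawn back and 142 mm when home, straight out beyond the index point.
- bowl_center (a point): Middle (half-way up) of the loose unglazed bowl that stands in the centre of the wheel: 104 mm diameter at the rim, 42 mm high, its rim 88 mm above the table. It rides round with the wheel.
- jar_center (a point): Middle of the small glaze jar with a blue cap, 40 mm diameter, 55 mm high, standing on the board near the bolt. Leave alone.
- cup_center (a point): Middle of the small unglazed cup, 54 mm diameter, 60 mm high, on the board on the other side of the bolt. Leave alone.
- mould_a_center (a point): Middle of a cylindrical plaster mould, 110 mm diameter, 100 mm high. Leave alone.
- mould_b_center (a point): Middle of a cylindrical plaster mould, 96 mm diameter, 75 mm high. Leave alone.
- brush_pot_center (a point): Middle of a steel pot of brushes, 72 mm diameter, 100 mm high (brushes up to 240 mm above the table). Leave alone.
- vase_center (a point): Middle of a tall unglazed beaker, 64 mm diameter, 85 mm high. Leave alone.
Not all that is in view belongs to the job. Leave any turquoise look-alike of the part that bears bowl_center alone.

How it is judged (in metres and radians):
On the way, in this order (a step that is already met when the one before it is completed fails the run):
1. the red notch has been brought to the pointer (horizontal distance between red_mark and index below 0.012 m), for 0.1 s.
2. the bolt has been pushed home (value of joint bolt above 0.025 m), for 0.2 s.
At the end, for the whole second after the job is handed in: The red mark is within 7 mm of the index point with the wheel at rest, the bolt is home (more than 25 of its 30 mm), and the bowl's middle is within 25 mm of the wheel's axis (horizontal distance between red_mark and index below 0.007 m and value of joint bolt above 0.025 m and velocity of joint wheel between -0.05 and 0.05 rad/s and horizontal distance between bowl_center and wheel_center below 0.025 m); the robot touches nothing.
It fails at once if the bowl is pushed more than 25 mm off the wheel's centre or tipped (horizontal distance between bowl_center and wheel_center above 0.025 m or angle between bowl_center's own z axis and vertical above 0.35 rad).
It fails at once if a bystander is moved more than 30 mm or tipped over (distance of any of jar_center, cup_center, mould_a_center, mould_b_center, brush_pot_center, vase_center from where it was at the start of the episode above 0.03 m or angle between any of jar_center, cup_center, mould_a_center, mould_b_center, brush_pot_center, vase_center's own z axis and vertical above 0.5 rad).
It also fails if it takes over 58 s, if anything falls off the work surface, if the arm or the gripper's body presses on something with over 40 N, if the wrist force passes 120 N, or if a joint passes its speed limit or range.

## Working session

There is one attempt and no reset: what is moved stays moved. The work goes in short steps, Python scripts to look and compute and a shell command to move; the robot and the scene stay as the last step left them, time stands still between calls to the robot, and variables do not carry over. Pictures are saved under pics/ and viewed, and the job is handed in when it is done.

```bash
ls; mkdir -p pics; python3 - <<'E'
from rig import ctrl
import cv2,numpy as np
s=ctrl.state();print(s)
for n in("side","top"):
    cv2.imwrite(f"pics/{n}0.png",ctrl.camera(n)); c=ctrl.calibration(n);print(n,c)
print(ctrl.grip_point_offset)
E
```

```text
pics
{'time_s': 0.0, 'joints': array([-1.42311059e+00,  1.59072553e-01,  1.59828479e+00,  2.63826064e-05,
        1.38619064e+00, -2.10137823e-01]), 'dq': array([-0.00013768, -0.000129  ,  0.00047585,  0.0015169 ,  0.00015087,
       -0.0024165 ]), 'effort': array([ 1.41628036e-03, -3.95995152e+01, -3.31427228e+01, -2.32680977e-04,
        8.32401041e-03, -8.44530632e-06]), 'ee_pos': array([ 201.26020375, -537.96608011,  230.27738055]), 'tool_rot': array([-3.08952532e+00, -5.58718982e-01, -1.36517947e-04]), 'force': array([-0.58495639,  0.40084551,  0.02599919]), 'torque': array([-0.02299067,  0.03151686, -0.05237713]), 'width': 85.34116147354828}
side {'fx': 398.2759946514738, 'fy': 398.2759946514738, 'cx': 326.4415104148589, 'cy': 203.9415606256283, 'k1': -0.08623174755135025, 'world_from_camera': array([[-9.57691938e-01,  1.80610449e-01, -2.24066993e-01,
         2.80774081e+02],
       [-2.87707728e-01, -5.81623207e-01,  7.60880220e-01,
         8.14864841e+02],
       [ 7.10035506e-03,  7.93154658e-01,  6.08978878e-01,
         7.33779536e+02],
       [ 0.00000000e+00,  0.00000000e+00,  0.00000000e+00,
         1.00000000e+00]])}
top {'fx': 400.2662031969744, 'fy': 400.2662031969744, 'cx': 322.85411387547856, 'cy': 199.07970112956983, 'k1': -0.08807170634849283, 'world_from_camera': array([[ 6.75039680e-03,  9.99304464e-01, -3.66745244e-02,
         4.62188868e+02],
       [-9.99751506e-01,  7.52352609e-03,  2.09838808e-02,
         1.41039326e+01],
       [ 2.12452075e-02,  3.65237615e-02,  9.99106929e-01,
         1.12092051e+03],
       [ 0.00000000e+00,  0.00000000e+00,  0.00000000e+00,
         1.00000000e+00]])}
18.700000000000003
```

View pics/top0.png

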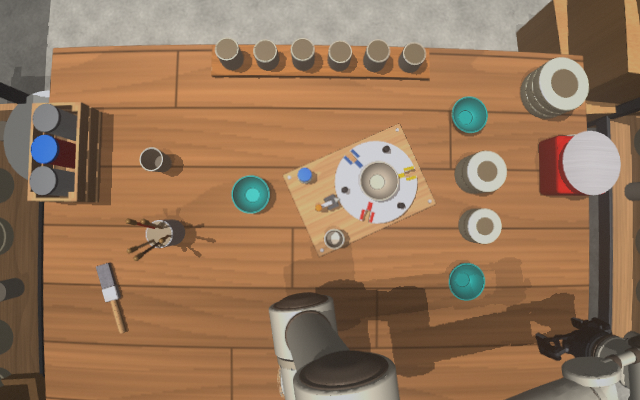

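View pics/side0.png

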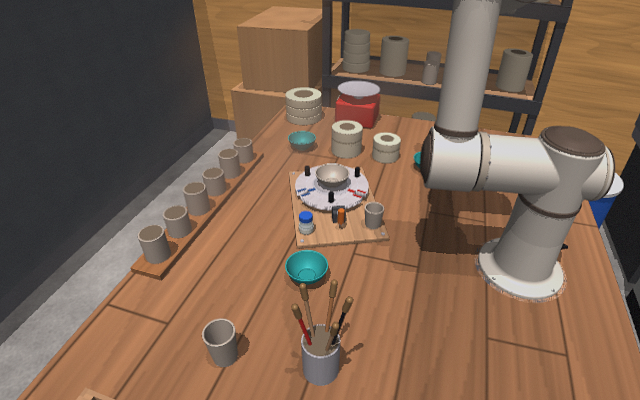

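```bash
cat > h.py <<'E'
import cv2,numpy as np
def ray(cal,u,v):
    K=np.array([[cal['fx'],0,cal['cx']],[0,cal['fy'],cal['cy']],[0,0,1]])
    p=cv2.undistortPoints(np.array([[[u,v]]],float),K,np.array([cal['k1'],0,0,0,0]))[0,0]
    T=np.array(cal['world_from_camera']); d=T[:3,:3]@np.array([p[0],-p[1],-1]); return T[:3,3],d
def on(cal,u,v,z):
    o,d=ray(cal,u,v); return o+d*(z-o[2])/d[2]
def proj(cal,P):
    T=np.array(cal['world_from_camera']); c=T[:3,:3].T@(np.array(P,float)-T[:3,3])
    x,y=c[0]/-c[2],-c[1]/-c[2]; s=1+cal['k1']*(x*x+y*y)
    return cal['fx']*x*s+cal['cx'],cal['fy']*y*s+cal['cy']
def blobs(img,lo,hi,roi,amin=8):
    h=cv2.cvtColor(img,cv2.COLOR_BGR2HSV); m=cv2.inRange(h,np.array(lo),np.array(hi))
    x0,y0,x1,y1=roi; mm=np.zeros_like(m); mm[y0:y1,x0:x1]=m[y0:y1,x0:x1]
    n,l,s,c=cv2.connectedComponentsWithStats(mm)
    return [(c[i].round(1).tolist(),int(s[i,4]),s[i,:4].tolist()) for i in range(1,n) if s[i,4]>=amin]
E
python3 - <<'E'
import cv2
a=cv2.imread('pics/top0.png')[115:265,270:450]
cv2.imwrite('pics/topc.png',cv2.resize(a,None,fx=4,fy=4,interpolation=cv2.INTER_CUBIC))
a=cv2.imread('pics/side0.png')[145:255,275:400]
cv2.imwrite('pics/sidec.png',cv2.resize(a,None,fx=5,fy=5,interpolation=cv2.INTER_CUBIC))
E
```

```text
(no output)
```

View pics/topc.png

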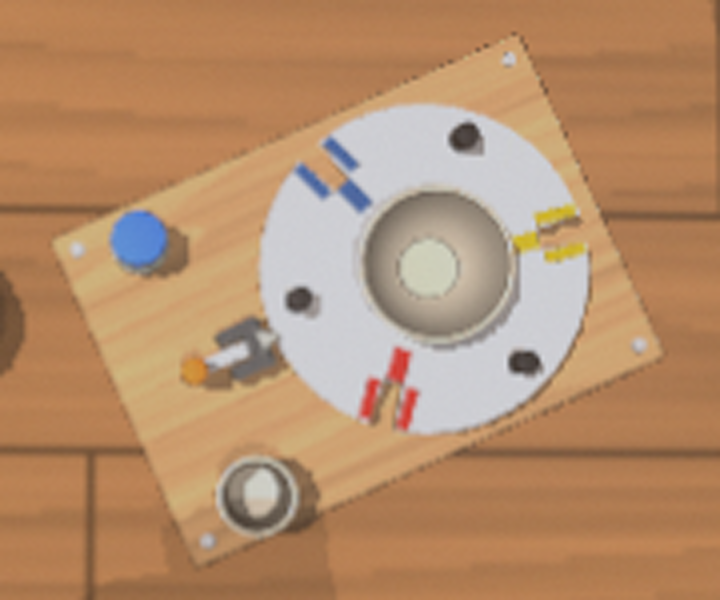

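View pics/sidec.png

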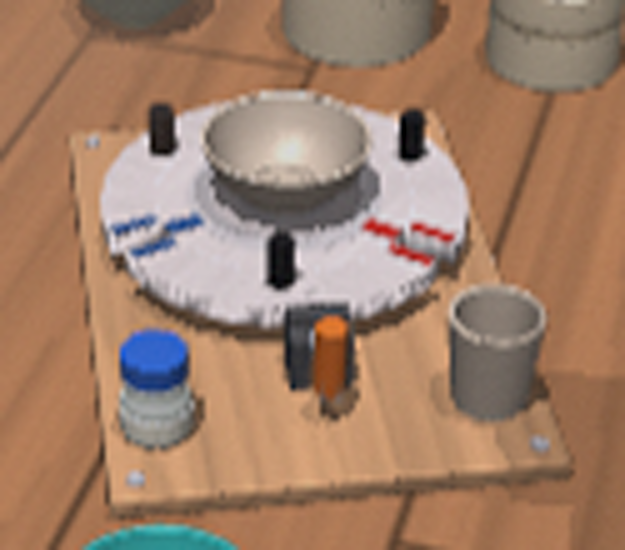

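The crops show the wheel centred near crop pixel (425,268), the red notch at (390,395), the orange knob at (195,370), and the pins at (465,137), (523,362) and (300,298). The jar and cup stand on either side of the bolt. The bowl that counts is the beige one on the wheel. The turquoise ones are look-alikes. Next I measure.

```bash
python3 - <<'E'
import cv2,numpy as np
from rig import ctrl
from h import *
t=cv2.imread('pics/top0.png');cal=ctrl.calibration('top');sc=ctrl.calibration('side')
f=lambda x,y,z:on(cal,270+(x+.5)/4-.5,115+(y+.5)/4-.5,z)[:2]
C=[f(*p,15) for p in[(55,243),(517,35),(662,352),(200,565)]]
C=np.array(C);print('corners',C.round(0).tolist(),[np.linalg.norm(C[i]-C[i-1]).round() for i in range(4)])
ax=((C[0]+C[3])-(C[1]+C[2]))/2;ax/=np.linalg.norm(ax)
cb=C.mean(0)-ax*45; print('axis deg',np.degrees(np.arctan2(ax[1],ax[0])),'center from board',cb)
# wheel ellipse
h=cv2.cvtColor(t,cv2.COLOR_BGR2HSV); m=((h[...,1]<45)&(h[...,2]>130)).astype('uint8')
m[:, :330]=0;m[:135]=0;m[228:]=0;m[:,424:]=0
cs,_=cv2.findContours(m,0,1);c=cv2.convexHull(max(cs,key=cv2.contourArea))
P=np.array([on(cal,*q,46)[:2] for q in c[:,0].astype(float)])
A=np.c_[2*P,np.ones(len(P))];x=np.linalg.lstsq(A,(P**2).sum(1),rcond=None)[0];print('circle',x[:2],np.sqrt(x[2]+x[:2]@x[:2]))
w=x[:2]
for n,lo,hi in[('red',(0,150,100),(6,255,255)),('red2',(174,150,100),(180,255,255)),('or',(8,190,150),(14,255,255))]:
  for b in blobs(t,lo,hi,(310,140,424,228),4):
    p=on(cal,*b[0],46 if n!='or' else 78)[:2];d=p-w;print(n,b[:2],p.round(1),np.hypot(*d).round(1),np.degrees(np.arctan2(d[1],d[0])).round(1))
for q in[(465,133),(523,359),(298,296)]:
  d=f(*q,75)-w;print('pin',f(*q,75).round(),np.hypot(*d).round(),np.degrees(np.arctan2(d[1],d[0])).round(1))
for n,q,z in[('knob',(195,368),78),('jar',(139,238),70),('cup',(257,495),75),('bowl',(437,264),88)]:
  d=f(*q,z)-w;print(n,f(*q,z).round(),np.hypot(*d).round(),np.degrees(np.arctan2(d[1],d[0])).round(1))
for b in blobs(cv2.imread('pics/side0.png'),(5,190,120),(14,255,255),(275,145,400,255),5):print('side or',b, on(sc,*b[0],63))
E
```

```text
corners [[568.0, 101.0], [718.0, -222.0], [495.0, -324.0], [346.0, -1.0]] [np.float64(244.0), np.float64(355.0), np.float64(245.0), np.float64(355.0)]
axis deg 114.88287522495928 center from board [ 550.5729034  -152.32625138]
circle [ 548.90512625 -149.3811435 ] 112.68920373803674
red ([369.5, 206.0], 22) [ 483.9 -134.4] 66.7 167.0
red ([362.0, 214.2], 16) [ 461.7 -114.2] 94.0 158.0
red ([371.6, 217.0], 18) [ 454.3 -140.2] 95.0 174.4
pin [ 637. -174.] 92.0 -15.4
pin [ 488. -212.] 87.0 -134.1
pin [528. -63.] 88.0 103.4
knob [481.   4.] 168.0 114.0
jar [566.  41.] 191.0 84.8
cup [398. -37.] 188.0 143.4
bowl [ 549. -153.] 4.0 -85.0
side or ([340.4, 215.3], 72, [338, 209, 6, 15]) [477.69298429  13.38195207  63.        ]
```

```bash
python3 -m jog '[{"dp":[0.0317,-0.0168,0],"twist":0},{"dp":[0.0317,-0.0168,0],"twist":0},{"dp":[0.0317,-0.0168,0],"twist":0},{"dp":[0.0317,-0.0168,0],"twist":0},{"dp":[0.0317,-0.0168,0],"twist":0},{"dp":[0.0317,-0.0168,0],"twist":0},{"dp":[0.0317,-0.0168,0],"twist":0},{"dp":[0.0317,-0.0168,0],"twist":0},{"dp":[0.0317,-0.0168,0],"twist":0},{"dp":[0.0317,-0.0168,0],"twist":0},{"dp":[0.0317,-0.0168,0],"twist":0},{"dp":[0.0317,-0.0168,0],"twist":0},{"dp":[0,0,0.02],"twist":-0.1135},{"dp":[0,0,0.02],"twist":-0.1135},{"dp":[0,0,0.02],"twist":-0.1135},{"dp":[0,0,0.02],"twist":-0.1135},{"dp":[0,0,0],"twist":0},{"dp":[0,0,0],"twist":0},{"dp":[0,0,0],"twist":0}]' 0.04 20
cat > where.py <<'E'
import sys,cv2,numpy as np
from scipy.spatial.transform import Rotation as R
from rig import ctrl
from h import *
s=ctrl.state();M=R.from_rotvec(s['tool_rot']).as_matrix()
print('t',round(s['time_s'],2),'tcp',s['ee_pos'].round(1),'F',s['force'].round(1),'w',round(s['width'],1),'x',M[:,0].round(3),'y',M[:,1].round(3),'z',M[:,2].round(3))
if len(sys.argv)>3:
    d=np.array([float(a) for a in sys.argv[1:4]])-s['ee_pos'];print('tool shift to target',(M.T@d).round(1))
E
python3 where.py 487.5 -216.3 110; python3 - <<'E'
import cv2
from rig import ctrl
cv2.imwrite('pics/w1.png',ctrl.camera('wrist'));cv2.imwrite('pics/t1.png',ctrl.camera('top'))
E
```

```text
time_s: 2.0
ee_pos: [487.7, -217.1, 152.6]
tool_rot: [2.886, 1.237, 0.002]
force: [0.7, 0.3, -1.0]
width: 40.4
t 2.0 tcp [ 487.7 -217.1  152.6] F [ 0.7  0.3 -1. ] w 40.4 x [0.69  0.724 0.   ] y [ 0.724 -0.69   0.002] z [ 0.002 -0.001 -1.   ]
tool shift to target [ 0.4 -0.8 42.6]
```

View pics/w1.png

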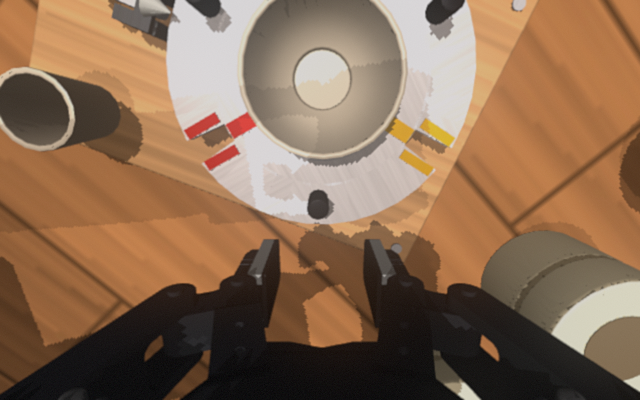

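The wrist view shows pin_a's top at about (318,195), red on the left at (238,125), yellow on the right at (403,130), and open fingers around column 320. Next I measure the pin and wheel centre from it.

```bash
python3 - <<'E'
import cv2,numpy as np
from rig import ctrl
from h import *
t=cv2.imread('pics/w1.png');c=ctrl.calibration('wrist')
print('pin_a top',on(c,317.5,196,78),'base',on(c,318,213,46))
print('pin_c,b top',on(c,204,4,78),on(c,446,8,78))
h=cv2.cvtColor(t,cv2.COLOR_BGR2HSV); 
pts=[]
# wheel rim low edge points by eye-free scan: low saturation mask
m=((h[...,1]<50)&(h[...,2]>120)).astype('uint8');m[230:]=0
n,l,s,cc=cv2.connectedComponentsWithStats(m);k=l[60,200]
cs,_=cv2.findContours((l==k).astype('uint8'),0,1);hu=cv2.convexHull(max(cs,key=cv2.contourArea))[:,0]
hu=hu[(hu[:,1]>3)]
P=np.array([on(c,*q,46)[:2] for q in hu.astype(float)])
A=np.c_[2*P,np.ones(len(P))];x=np.linalg.lstsq(A,(P**2).sum(1),rcond=None)[0];print('circle',len(hu),x[:2],np.sqrt(x[2]+x[:2]@x[:2]))
w=x[:2]
for b in blobs(t,(0,160,90),(5,255,255),(150,90,300,190),30)+blobs(t,(175,160,90),(180,255,255),(150,90,300,190),30)+blobs(t,(22,140,100),(30,255,255),(370,90,470,190),30):
  d=on(c,*b[0],46)[:2]-w;print(b[:2],np.hypot(*d).round(1),np.degrees(np.arctan2(d[1],d[0])).round(1))
E
```

```text
pin_a top [ 492.92314093 -206.50512352   78.        ] base [ 477.45813663 -222.8421483    46.        ]
pin_c,b top [525.80501651 -73.76535741  78.        ] [ 629.75200184 -175.43721926   78.        ]
circle 17 [488.53133622 -95.08954535] 35.35309524211301
([201.5, 125.7], 325) 32.0 -147.6
([240.6, 124.9], 350) 37.4 -98.0
([221.1, 157.1], 297) 55.0 -128.3
([439.8, 133.9], 283) 176.9 -55.7
```

```bash
python3 - <<'E'
import cv2,numpy as np
from rig import ctrl
from h import *
t=cv2.imread('pics/w1.png');c=ctrl.calibration('wrist');print(c['world_from_camera'].round(2))
cv2.imwrite('pics/w1c.png',cv2.resize(t[160:240,250:390],None,fx=5,fy=5))
w=(549.5,-151)
for r,z in((90,78),(90,46),(112,46)):
  for th in (226.5,):
    print(r,z,proj(c,(w[0]+r*np.cos(np.radians(th)),w[1]+r*np.sin(np.radians(th)),z)))
for q in[(167,60),(475,60),(320,222),(210,180),(430,180)]:print(q,on(c,*q,46).round(1))
P=np.array([on(c,*q,46)[:2] for q in[(167,60),(476,60),(320,222),(212,180),(434,175)]])
A=np.c_[2*P,np.ones(len(P))];x=np.linalg.lstsq(A,(P**2).sum(1),rcond=None)[0];print('circle',x[:2],np.sqrt(x[2]+x[:2]@x[:2]))
E
```

```text
[[ 7.2000e-01  6.7000e-01  1.8000e-01  5.3292e+02]
 [-6.9000e-01  7.0000e-01  1.9000e-01 -1.6750e+02]
 [ 0.0000e+00 -2.6000e-01  9.6000e-01  2.9520e+02]
 [ 0.0000e+00  0.0000e+00  0.0000e+00  1.0000e+00]]
90 78 (np.float64(321.5685188915381), np.float64(210.7735459588928))
90 46 (np.float64(321.43508500904227), np.float64(199.08824433716802))
112 46 (np.float64(321.46168200625044), np.float64(224.96188667594294))
(167, 60) [478.5 -65.2  46. ]
(475, 60) [ 638.7 -217.4   46. ]
(320, 222) [ 473.3 -229.6   46. ]
(210, 180) [ 434.6 -144.3   46. ]
(430, 180) [ 560.5 -264.2   46. ]
circle [ 549.73106227 -150.7933741 ] 112.13307954342162
```

View pics/w1c.png

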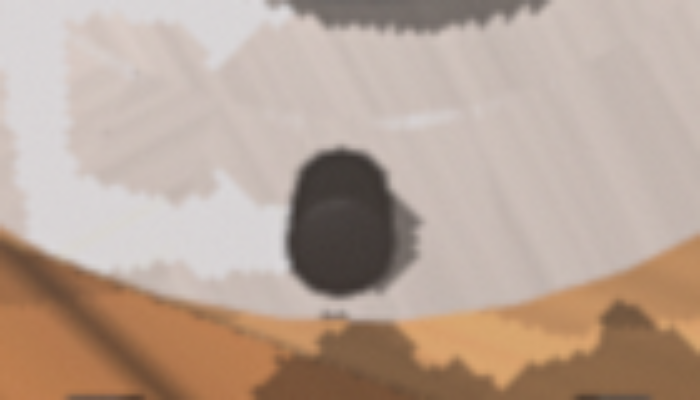

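```bash
python3 - <<'E'
import cv2,numpy as np
from rig import ctrl
from h import *
c=ctrl.calibration('wrist');w=np.array((549.7,-150.8))
p=on(c,317.5,209,78);d=p[:2]-w;print(p,np.hypot(*d),np.degrees(np.arctan2(d[1],d[0])))
t=cv2.imread('pics/w1.png')
for b in blobs(t,(0,160,90),(5,255,255),(150,90,300,190),30)+blobs(t,(22,140,100),(30,255,255),(370,90,470,190),30):
  d=on(c,*b[0],46)[:2]-w;print(b[:2],np.hypot(*d).round(1),np.degrees(np.arctan2(d[1],d[0])).round(1))
E
python3 where.py 486.5 -215 54
```

```text
[ 486.3698158  -213.35295964   78.        ] 89.01452123851874 -135.353749674485
([201.5, 125.7], 325) 96.3 156.4
([240.6, 124.9], 350) 69.0 164.3
([221.1, 157.1], 297) 96.1 172.5
([439.8, 133.9], 283) 98.3 -66.9
t 2.1 tcp [ 487.8 -217.1  152.7] F [ 0.2  0.5 -0.3] w 39.7 x [0.689 0.725 0.   ] y [ 0.725 -0.689  0.002] z [ 0.002 -0.001 -1.   ]
tool shift to target [ 0.6 -2.6 98.7]
```

```bash
python3 -m jog '[{"dp":[0.001,-0.003,0.025],"twist":0},{"dp":[0,0,0.025],"twist":0},{"dp":[0,0,0.02],"twist":0},{"dp":[0,0,0.015],"twist":0},{"dp":[0,0,0.01],"twist":0},{"dp":[0,0,0.003],"twist":0},{"dp":[0,0,0],"twist":0}]' 0.04
python3 where.py; python3 -m jog '[{"dp":[0,0,0]},{"dp":[0,0,0]},{"dp":[0,0,0]},{"dp":[0,0,0]}]' 0.022; python3 - <<'E'
import cv2
from rig import ctrl
cv2.imwrite('pics/w2.png',ctrl.camera('wrist'))
E
```

```text
time_s: 2.8
ee_pos: [485.8, -213.9, 53.6]
tool_rot: [2.886, 1.24, 0.0]
force: [-0.6, 1.2, -0.1]
width: 39.9
t 2.8 tcp [ 485.8 -213.9   53.6] F [-0.6  1.2 -0.1] w 39.9 x [0.688 0.725 0.   ] y [ 0.725 -0.688  0.   ] z [ 0. -0. -1.]validation failed for argument at $[0]...
```

View pics/w2.png

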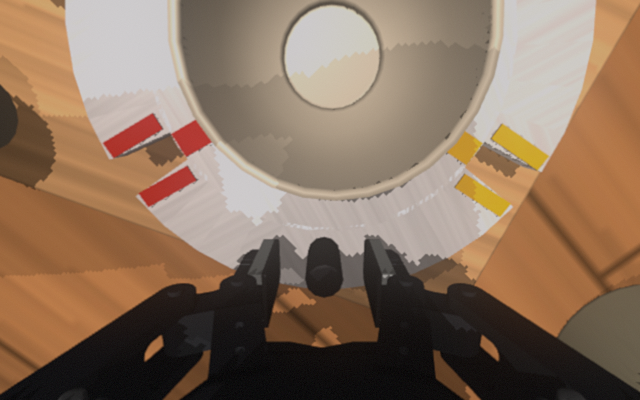

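The pin stands between the open pads at (323,265). I'll close to 22 mm and swing clockwise.

```bash
python3 -m jog '[{"dp":[0,0,0],"twist":0.033},{"dp":[0,0,0],"twist":0},{"dp":[0,0,0],"twist":0},{"dp":[0,0,0],"twist":0}]' 0.022 
python3 -m jog '[{"dp":[0.0001,-0.0039,0],"twist":0.0436},{"dp":[0.0001,-0.0039,0],"twist":0.0436},{"dp":[0.0001,-0.0039,0],"twist":0.0436},{"dp":[0.0001,-0.0039,0],"twist":0.0436},{"dp":[0.0001,-0.0039,0],"twist":0.0436},{"dp":[0.0001,-0.0039,0],"twist":0.0436},{"dp":[0.0001,-0.0039,0],"twist":0.0436},{"dp":[0.0001,-0.0039,0],"twist":0.0436},{"dp":[0.0001,-0.0039,0],"twist":0.0436},{"dp":[0.0001,-0.0039,0],"twist":0.0436},{"dp":[0,0,0],"twist":0}]'
python3 where.py;  python3 - <<'E'
import cv2
from rig import ctrl
cv2.imwrite('pics/w3.png',ctrl.camera('wrist'))
E
```

```text
time_s: 3.25
ee_pos: [485.8, -213.9, 53.8]
tool_rot: [2.906, 1.193, 0.001]
force: [-1.0, 0.2, -0.2]
width: 22.2
time_s: 4.35
ee_pos: [465.1, -180.7, 53.5]
tool_rot: [3.095, 0.536, 0.0]
force: [0.6, 0.2, 0.3]
width: 21.5
t 4.35 tcp [ 465.1 -180.7   53.5] F [0.6 0.2 0.3] w 21.5 x [0.942 0.337 0.   ] y [ 0.337 -0.942  0.   ] z [ 0. -0. -1.]
```

View pics/w3.png

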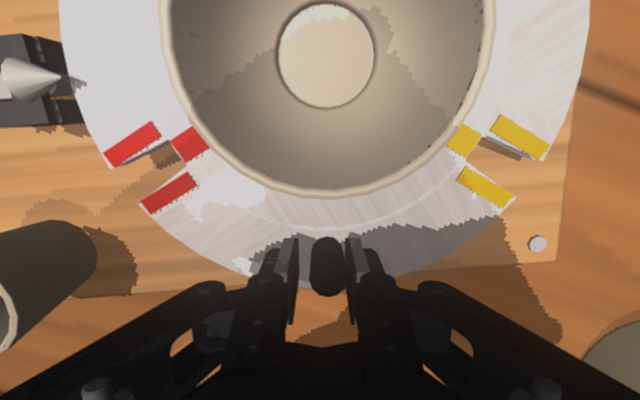

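```bash
cat > ang.py <<'E'
import sys
from h import *
from rig import ctrl
s=ctrl.state()['ee_pos'];c=ctrl.calibration('wrist');t=ctrl.camera('wrist');cv2.imwrite(sys.argv[1],t)
w=np.array((549.7,-150.8));A=lambda p:(np.hypot(*(p[:2]-w)).round(1),(np.degrees(np.arctan2(*(p[:2]-w)[::-1]))%360).round(1))
print('tcp',A(s))
h=cv2.cvtColor(t,cv2.COLOR_BGR2HSV)
for b in blobs(t,(0,150,90),(6,255,255),(0,0,320,250),60): print('red',b[:2],A(on(c,*b[0],46)))
print('ptr z59/65',[A(on(c,*map(float,sys.argv[2:4]),z)) for z in(57,59.5,62)] if len(sys.argv)>3 else '')
E
python3 ang.py pics/w4.png 62 78
```

```text
tcp (np.float64(89.7), np.float64(199.5))
red ([131.6, 143.8], 994) (np.float64(96.4), np.float64(132.2))
red ([188.8, 143.7], 699) (np.float64(72.7), np.float64(140.2))
red ([168.0, 192.6], 859) (np.float64(96.2), np.float64(148.3))
ptr z59/65 [(np.float64(107.0), np.float64(114.9)), (np.float64(105.1), np.float64(115.1)), (np.float64(103.3), np.float64(115.3))]
```

Red is at 140.2° and the pointer at 114.9°, so about 25° more clockwise.

```bash
python3 -m jog '[{"dp":[0.0001,-0.0039,0],"twist":0.0436},{"dp":[0.0001,-0.0039,0],"twist":0.0436},{"dp":[0.0001,-0.0039,0],"twist":0.0436},{"dp":[0.0001,-0.0039,0],"twist":0.0436},{"dp":[0.0001,-0.0039,0],"twist":0.0436},{"dp":[0.0001,-0.0039,0],"twist":0.0436},{"dp":[0.0001,-0.0039,0],"twist":0.0436},{"dp":[0.0001,-0.0039,0],"twist":0.0436},{"dp":[0.0001,-0.0039,0],"twist":0.0436},{"dp":[0.0001,-0.0039,0],"twist":0.0436},{"dp":[0,0,0],"twist":0},{"dp":[0,0,0],"twist":0}]'
python3 ang.py pics/w5.png
```

```text
time_s: 5.65
ee_pos: [460.5, -142.5, 53.3]
tool_rot: [-3.138, 0.144, 0.0]
force: [-0.9, -0.4, -0.8]
width: 21.8
tcp (np.float64(89.6), np.float64(174.7))
red ([130.6, 143.7], 989) (np.float64(96.6), np.float64(107.5))
red ([187.9, 143.5], 699) (np.float64(73.0), np.float64(115.4))
red ([166.9, 192.7], 869) (np.float64(96.7), np.float64(123.5))
ptr z59/65
```

View pics/w5.png

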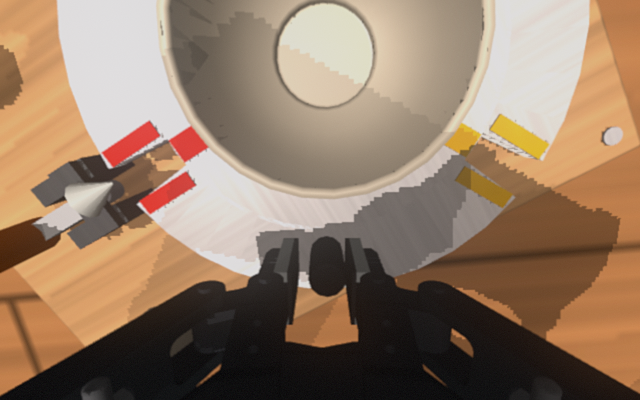

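```bash
python3 - <<'E'
import cv2
t=cv2.imread('pics/w5.png')[100:270,0:240];cv2.imwrite('pics/w5c.png',cv2.resize(t,None,fx=3.3,fy=3.3,interpolation=cv2.INTER_CUBIC))
E
python3 ang.py pics/w6.png 118 182
```

```text
tcp (np.float64(89.7), np.float64(174.7))
red ([130.4, 143.8], 988) (np.float64(96.6), np.float64(107.5))
red ([187.8, 143.6], 699) (np.float64(73.0), np.float64(115.4))
red ([166.8, 192.7], 873) (np.float64(96.7), np.float64(123.5))
ptr z59/65 [(np.float64(105.1), np.float64(115.0)), (np.float64(103.4), np.float64(115.2)), (np.float64(101.7), np.float64(115.4))]
```

View pics/w5c.png

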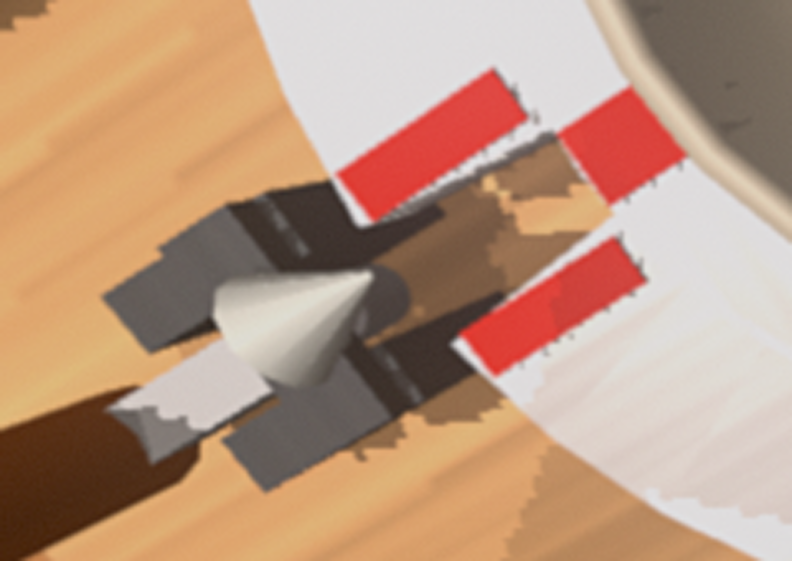

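Red is at 115.4° and the pointer at about 115.1°, so they are lined up. Now I let go of the pin, lift, turn and shut the gripper.

```bash
python3 -m jog '[{"dp":[0,0,0],"twist":0},{"dp":[0,0,0],"twist":0},{"dp":[0,0,0],"twist":0},{"dp":[0,0,-0.02],"twist":0},{"dp":[0,0,-0.03],"twist":0},{"dp":[0,0,-0.04],"twist":0},{"dp":[0,0,-0.01],"twist":0}]' 0.03
python3 -m jog '[{"dp":[0,0,0],"twist":0.15},{"dp":[0,0,0],"twist":0.15},{"dp":[0,0,0],"twist":0.15},{"dp":[0,0,0],"twist":0.15},{"dp":[0,0,0],"twist":0.15},{"dp":[0,0,0],"twist":0.15},{"dp":[0,0,0],"twist":0.15},{"dp":[0,0,0],"twist":0},{"dp":[0,0,0],"twist":0}]' 0
python3 where.py 458.8 44.1 150; python3 - <<'E'
from rig import ctrl
import cv2
print(ctrl.state()['joints']);cv2.imwrite('pics/w7.png',ctrl.camera('wrist'))
E
```

```text
time_s: 6.45
ee_pos: [462.9, -143.9, 157.9]
tool_rot: [3.134, -0.146, 0.011]
force: [-0.0, -0.0, 0.0]
width: 30.1
time_s: 7.35
ee_pos: [460.2, -142.3, 152.9]
tool_rot: [2.645, -1.695, -0.001]
force: [0.6, -0.3, -0.1]
width: 0.1
t 7.35 tcp [ 460.2 -142.3  152.9] F [ 0.6 -0.3 -0.1] w 0.1 x [ 0.418 -0.908 -0.001] y [-0.908 -0.418  0.   ] z [-0.001  0.    -1.   ]
tool shift to target [-170.   -76.6    3. ]
[-5.51459571e-01 -8.33899318e-03  1.93464322e+00  6.05963208e-06
  1.21595645e+00  2.15892760e+00]
```

View pics/w7.png

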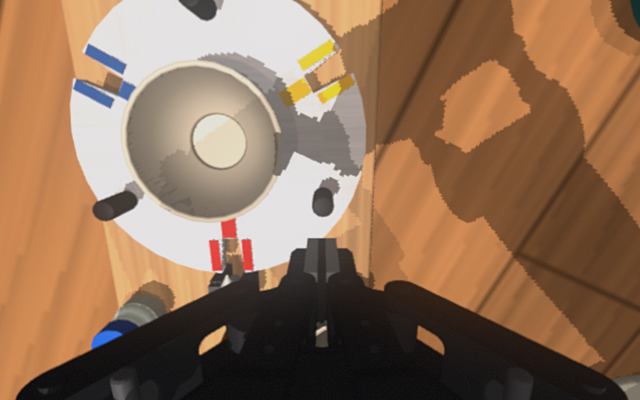

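```bash
python3 -m jog '[{"dp":[-0.034,-0.0153,0],"twist":0},{"dp":[-0.034,-0.0153,0],"twist":0},{"dp":[-0.034,-0.0153,0],"twist":0},{"dp":[-0.034,-0.0153,0],"twist":0},{"dp":[-0.034,-0.0153,0],"twist":0},{"dp":[0,0,0],"twist":0},{"dp":[0,0,0],"twist":0}]'
python3 where.py 458.8 44.1 60; python3 - <<'E'
from rig import ctrl
import cv2
from h import *
print(ctrl.state()['joints']);c=ctrl.calibration('wrist');t=ctrl.camera('wrist');cv2.imwrite('pics/w8.png',t)
for b in blobs(t,(6,190,110),(14,255,255),(0,0,640,400),20):
    p=on(c,*b[0],70);print(b,p, p[:2]-[549.7,-150.8])
E
```

```text
time_s: 8.1
ee_pos: [459.5, 44.3, 153.2]
tool_rot: [2.645, -1.695, 0.0]
force: [0.7, -0.3, 0.5]
width: -0.2
t 8.1 tcp [459.5  44.3 153.2] F [ 0.7 -0.3  0.5] w -0.2 x [ 0.418 -0.908  0.   ] y [-0.908 -0.418  0.   ] z [-0. -0. -1.]
tool shift to target [-0.1  0.7 93.2]
[-1.66248532e-01 -6.41869957e-02  1.98814022e+00 -4.45273453e-04
  1.21763917e+00  2.54434723e+00]
([319.7, 146.1], 444, [308, 134, 24, 25]) [478.65411868   5.90448981  70.        ] [-71.04588132 156.70448981]
```

View pics/w8.png

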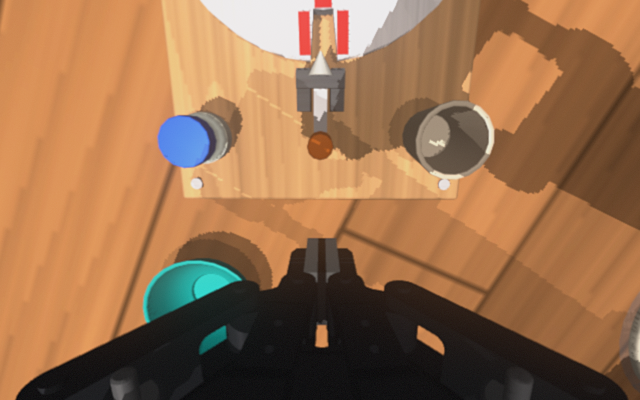

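The view shows the knob (320,146), guide, pointer tip and red stripe all in one column, in line with the shut fingers (321). The jar and cup are well clear on each side. I lower behind the knob and push.

```bash
python3 -m jog '[{"dp":[0,0,0.025],"twist":0},{"dp":[0,0,0.025],"twist":0},{"dp":[0,0,0.025],"twist":0},{"dp":[0,0,0.014],"twist":0},{"dp":[0,0,0.004],"twist":0},{"dp":[0,0,0],"twist":0}]'
python3 -m jog '[{"dp":[0.005,0,0],"twist":0},{"dp":[0.005,0,0],"twist":0},{"dp":[0.005,0,0],"twist":0},{"dp":[0.005,0,0],"twist":0},{"dp":[0.003,0,0],"twist":0},{"dp":[0.003,0,0],"twist":0},{"dp":[0.003,0,0],"twist":0},{"dp":[0.003,0,0],"twist":0},{"dp":[0.003,0,0],"twist":0},{"dp":[0.003,0,0],"twist":0},{"dp":[0,0,0],"twist":0}]'
cat > k.py <<'E'
import sys
from rig import ctrl
from h import *
s=ctrl.state();print(s['ee_pos'],np.hypot(*(s['ee_pos'][:2]-[549.7,-150.8])),s['force'].round(1));c=ctrl.calibration('wrist');t=ctrl.camera('wrist');cv2.imwrite(sys.argv[1],t)
for b in blobs(t,(5,170,80),(15,255,255),(260,100,380,300),60):
    p=on(c,*b[0],72);print(b,p, np.hypot(*(p[:2]-[549.7,-150.8])))
E
python3 k.py pics/w9.png
```

```text
time_s: 8.75
ee_pos: [459.4, 43.1, 60.1]
tool_rot: [2.641, -1.701, -0.001]
force: [0.3, -0.1, 0.5]
width: -0.5
time_s: 9.85
ee_pos: [475.5, 8.9, 60.3]
tool_rot: [2.642, -1.7, 0.0]
force: [-1.1, 0.1, -0.8]
width: -0.4
[475.45875162   8.92969822  60.25766821] 176.1401131360792 [-1.1  0.1 -0.8]
([318.4, 219.7], 1866, [298, 191, 41, 58]) [485.53149129  -9.56181531  72.        ] 155.13162902799164
```

View pics/w9.png

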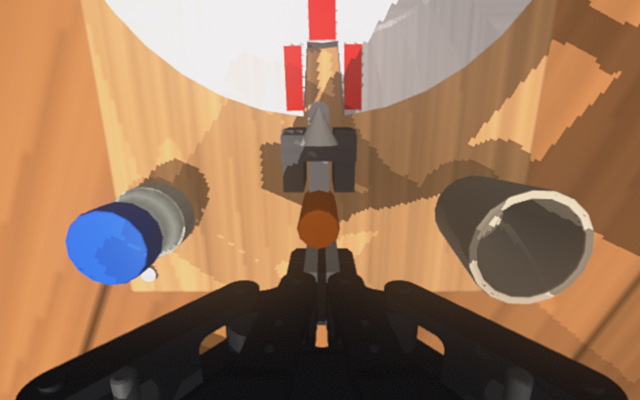

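The fingers press on the knob at (318,228) and the bolt is sliding. I keep pushing towards TCP r≈162 mm.

```bash
python3 -m jog '[{"dp":[0.003,0,0],"twist":0},{"dp":[0.003,0,0],"twist":0},{"dp":[0.003,0,0],"twist":0},{"dp":[0.002,0,0],"twist":0},{"dp":[0.001,0,0],"twist":0},{"dp":[0,0,0],"twist":0}]'
python3 k.py pics/w10.png
```

```text
time_s: 10.5
ee_pos: [480.2, -1.8, 60.2]
tool_rot: [2.642, -1.7, -0.0]
force: [-0.6, 1.6, -0.7]
width: 0.3
[480.23518755  -1.79119203  60.19743087] 164.40494220931362 [-0.6  1.6 -0.7]
([318.0, 220.1], 1860, [298, 191, 41, 58]) [490.364076   -20.05795609  72.        ] 143.5765786046785
```

View pics/w10.png

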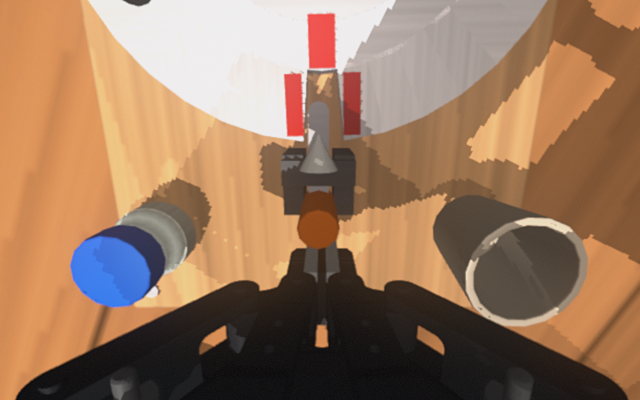

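Bolt nose is in the notch at (318,115). I push on in 1 mm steps, watching for the force rise at the stop.

```bash
python3 -m jog '[{"dp":[0.001,0,0],"twist":0},{"dp":[0.001,0,0],"twist":0},{"dp":[0.001,0,0],"twist":0},{"dp":[0,0,0],"twist":0}]'
python3 -m jog '[{"dp":[0.001,0,0],"twist":0},{"dp":[0.001,0,0],"twist":0},{"dp":[0,0,0],"twist":0}]'
python3 k.py pics/w11.png
```

```text
time_s: 10.95
ee_pos: [481.4, -4.3, 60.2]
tool_rot: [2.642, -1.7, -0.0]
force: [-1.6, 0.7, -0.3]
width: 0.0
time_s: 11.25
ee_pos: [481.7, -5.0, 60.2]
tool_rot: [-2.641, 1.699, 0.004]
force: [-2.0, 7.4, 2.5]
width: 0.1
[481.66767234  -4.95780926  60.15921891] 160.9296188002085 [-2.   7.4  2.5]
([318.1, 221.0], 1841, [298, 194, 41, 56]) [491.64702421 -22.95581323  72.        ] 140.4075642178688
```

```bash
python3 -m jog '[{"dp":[0.001,0,0],"twist":0},{"dp":[0.001,0,0],"twist":0},{"dp":[0,0,0],"twist":0},{"dp":[0,0,0],"twist":0}]'
python3 k.py pics/w12.png
```

```text
time_s: 11.7
ee_pos: [481.7, -5.1, 60.1]
tool_rot: [-2.64, 1.699, 0.009]
force: [-5.7, 12.7, 7.0]
width: -0.0
[481.73633872  -5.13181285  60.14511707] 160.7429003142189 [-5.7 12.7  7. ]
([318.0, 221.6], 1850, [298, 194, 41, 57]) [491.67136735 -22.96111569  72.        ] 140.39267269924477
```

The push has met a solid stop: force rises with no further travel, at TCP r=160.7, so the knob is at about 141 mm. I back off, lift and check.

```bash
python3 -m jog '[{"dp":[-0.005,0,0],"twist":0},{"dp":[-0.01,0,0],"twist":0},{"dp":[-0.02,0,0],"twist":0},{"dp":[-0.015,0,0],"twist":0},{"dp":[0,0,-0.03],"twist":0},{"dp":[0,0,-0.04],"twist":0},{"dp":[0,0,-0.04],"twist":0},{"dp":[0,0,-0.01],"twist":0},{"dp":[0,0,0],"twist":0},{"dp":[0,0,0],"twist":0},{"dp":[0,0,0],"twist":0}]'
python3 where.py; python3 - <<'E'
from rig import ctrl
from h import *
c=ctrl.calibration('wrist');t=ctrl.camera('wrist');cv2.imwrite('pics/w13.png',t);cv2.imwrite('pics/t13.png',cv2.resize(ctrl.camera('top')[115:265,230:450],None,fx=3.6,fy=3.6))
w=np.array([549.7,-150.8])
for n,lo,hi,z in(('knob',(6,190,110),(14,255,255),70),('red',(0,150,90),(5,255,255),46)):
  for b in blobs(t,lo,hi,(240,0,420,230),60):
    d=on(c,*b[0],z)[:2]-w;print(n,b[:2],np.hypot(*d).round(1),np.degrees(np.arctan2(d[1],d[0])).round(1))
E
```

```text
time_s: 12.85
ee_pos: [461.1, 37.9, 178.2]
tool_rot: [2.641, -1.699, -0.005]
force: [0.4, 1.0, 0.3]
width: 0.1
t 12.85 tcp [461.1  37.9 178.2] F [0.4 1.  0.3] w 0.1 x [ 0.415 -0.91  -0.002] y [-0.91  -0.415  0.003] z [-0.004  0.001 -1.   ]
knob ([316.9, 108.8], 287) 140.5 114.2
red ([319.5, 12.5], 365) 69.7 115.4
red ([303.2, 49.6], 319) 96.3 107.5
red ([337.4, 49.0], 306) 96.4 123.5
```

View pics/w13.png

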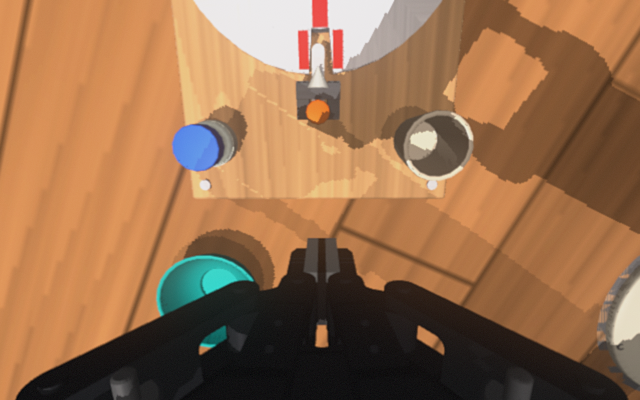

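View pics/t13.png

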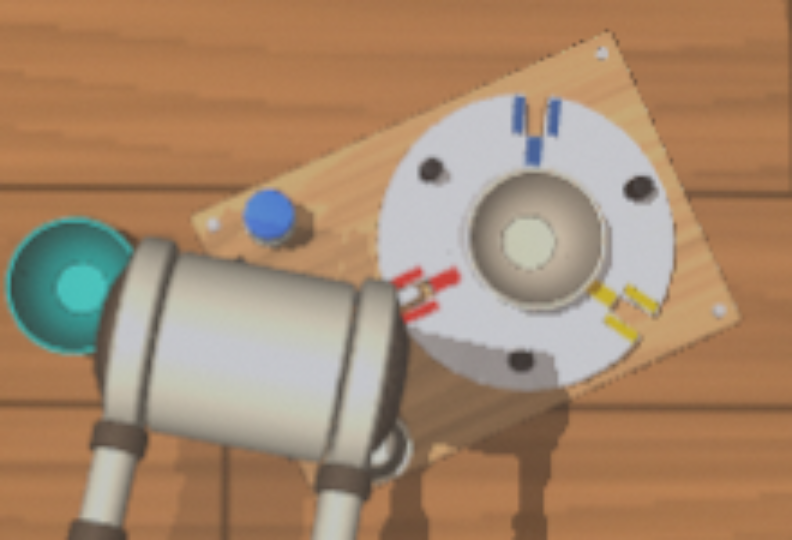

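```bash
python3 - <<'E'
from rig import ctrl
print(ctrl.sign_off())
E
```

```text
the job is handed in; nothing more can be done
None
```

The wheel is turned to the red notch and locked, and I handed the job in at about 13 s. `sign_off` gave no verdict.

I put the fingers either side of pin_a and swung the wheel about 50° clockwise. Then I shut the gripper and pushed the orange knob in from behind until it met a solid stop.

**Last checks**
- **Red notch:** it measured 115.4°, against about 115.0–115.2° for the pointer.
- **Bolt:** the knob went from about 172 mm to about 140.5 mm from the axis, which is full travel. At the stop the force rose to about 15 N with no further movement. The nose is visible in the notch.
- **Bowl, jar and cup:** the bowl is still in the middle of the wheel, judged by eye in the last top view. The jar and cup look undisturbed in the last wrist view. I did not measure any of these again.
- **Moulds, brush pot and vase:** the arm stayed clear of them, but I did not look at them again at the end.
- **Robot:** it is raised clear and touching nothing.

**Small disagreement:** the knob measured 114.2°, about 1° off the other readings. That is about 2 mm at the rim, within the 7 mm allowed, and about what the 2 mm camera calibration error would explain.

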